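# Draw the mesh filter out of the bench air cleaner and hang it up

### The arm

A 6-joint arm with a two-finger parallel gripper is mounted at the origin on a cart in front of the work surface, level with it; the furniture and walls round the work are solid. World frame = base frame: x ahead of the robot, y to its left, z up, the work surface at z = 0. Lengths are in m, angles in degrees, forces in N, time in s.
With the tool pointing down it reaches from about 0.25 to 0.725 m from the base axis. Payload 9.7 kg.
Tool frame: the origin (TCP) lies at the very end of the fingers, on their centre line; the grasp point (between the pads) lies 19 mm behind it (bot.grip_depth is the distance from the TCP to the grasp point, in m); z points along the fingers, y is the direction in which the jaws open and shut (so a half turn about z gives the same grasp; the last joint's range is limited). The gripper opens to 85 mm and grips with 20 to 120 N. Pads are 22 mm wide; open, the fingers measure 114 mm over their backs; the gripper's body (76 mm by 85 mm) begins 54 mm behind the grasp point. The pads swing forward as they close: fully open they stand 13 mm farther back than shut.
Start: joints at [69.672, 4.979, 10.078, 95.1, 0, 90], TCP at [0.191, 0.516, 0.231] pointing down, gripper open.
Joint ranges: [-179.16, 179.16], [-48.56, 103.87], [-65.8, 70.77], [-126.05, 130.52], [-82.76, 87.17], [-180, 180]. Speed limits (degrees/s): [127.2, 127.2, 147.25, 180, 180, 180].

### API

Orientations are given as [roll, pitch, yaw] about the fixed x, y, z axes, in that order (R = Rz(yaw) Ry(pitch) Rx(roll)).
In Python, from workcell import telemetry, optics, order, bot gives the robot as it stands. The module is installed in compiled form; this text tells all that it offers.
- The arm moves only by the shell command python3 -m inch 'ROWS' [FORCE]. ROWS is JSON, a list of rows, each a list of 7 numbers: the shift along the tool's x, y, z in m, then the turn, a rotation vector about the tool's x, y, z in rad, then the closure, from 0 (fully open) to 1 (shut). In form: [[tx, ty, tz, rx, ry, rz, grip], ...]. A call has 1 to 12 rows; each row is the pose to reach, as a shift and turn from the pose commanded when the call began, along the tool's axes at that moment; what a row does not reach only later rows make up. A row lasts 1/12 s, in which the tool goes at most 41.7 mm and 7.16 degrees, less where a joint would pass 70% of its speed; a pose out of reach is approached as far as the arm can. A call with a gripper value outside its range is refused whole. The fingers move at their own pace and stop on an object; FORCE is the grip in N (left out, the last holds). Time passes only in rows, so rows that repeat a pose let the fingers close. It gives the time, the measured TCP pose, the force and the opening at its end, in the units of the state.
- telemetry.get_obs(): the state, without advancing time (a new reading comes with each control period).
- optics.camera(name): name is "scene" or "top" or "wrist"; returns (picture, depth): 480x640x3 uint8, red, green, blue; 480x640 float32, m along the optical axis (not along the pixel's ray), 0 where there is no reading.
- optics.camera_info(name): a dict with "camera_matrix" (3x3 intrinsics, pixels), "xyz" and "attitude" of the camera in the world; the wrist camera has in their place "mount" (4x4, takes a point from camera to tool coordinates, whose origin is the TCP and whose axes are the flange's). Camera axes: x right, y down, z forward; pixel columns grow to the right and rows downward; lengths in m; the calibration is good to about 2 mm. A picture is of the moment at which its call begins: read the wrist's pose just before it. camera_info takes no time and is no camera call.
- order.job_done(): hands the job in, once; it reports no verdict.
The state is a dict: "time": time; "q": joint angles; "qd": joint speeds; "joint_efforts": joint torques, N m; "ee_pos": TCP position; "tcp_rot": TCP orientation; "wrist_force": force on the tool from outside, world axes, zero at the start; "torque": the same for the moment, N m; "opening": finger opening in m.
Only numpy, scipy, OpenCV 4.12 (cv2) and the standard library are available. Lean on these libraries where they do the work, as an engineer would, in place of code of your own. Each camera call takes 0.05 s, during which the arm holds its last target. There are 200 camera calls.

### The job

The bench air cleaner's mesh filter is due for cleaning. Draw it straight and level out of its guide channel (the wire bail on its front is there to pull it by), without forcing it or letting it fall over, and hang it by both of its holes on the two pegs of the drip stand, so that it hangs there freely and upright. Leave the tape roll, screwdriver, pliers, jar and marker where they are.

Things in the scene. Friction and masses are not known exactly. Their poses are not given: they have to be found in the camera images.
- cleaner: Grey sheet-metal air cleaner, fixed to the desk, 160 deep (x) x 150 wide (y) x 152 high mm (feet included), front towards its -x. Origin: centre of its underside, on the desk; x back, y left, z up. Filter slot in its front, at x = -80, y = +30. The filter stands on edge in it, its centre at x = -12 when fully in; it starts there or up to 12 mm drawn out. Wholly out of the case at x < -150.
- slot_mouth (a point): Middle of the channel's floor at the cleaner's front, 30 mm above the desk; axes as the cleaner's. Lower and upper U-shaped guides run straight along x, 15 mm wide inside (filter 12); ceiling 108 mm above the floor (filter 105). The lower guide goes on 100 mm out of the front (-x) as an open track with walls 16 mm high; the upper one ends at the front.
- filter_center (a point): Centre of the filter: flat rigid aluminium mesh frame, 140 long (x) x 12 thick (y) x 105 high (z) mm, about 0.3 kg, on edge. x runs along it to the rear (as the cleaner's x at the start), z up. Upper band (32 high, 12 thick) solid but for two 18 mm round holes right through (along y) at x = -50 and +50, 36.5 above this point; can be pinched from above between the holes.
- filter_bail (a point): Middle of the cross bar of the filter's bail: level loop of 6 mm wire on its front edge, 90 mm above its lower edge; 125 ahead (-x) of and 37.5 above the filter's centre. The bar runs along the filter's y; the loop is open above and below, free inside 64 wide (y) and 40 long behind the bar, so shut fingertips can be let down into it to hook the bar, or the bar be pinched.
- filter: The same filter, given at the centre of its lower edge, 52.5 mm below filter_center, same axes. Loose: it stands in the channel by its own weight, nothing but friction holds it.
- stand: Dark steel drip stand, fixed to the desk: tray 125 (x) x 170 (y) x 14 mm high, two 12 mm square posts 128 high at x = -30, y = -50 and +50, each with a peg towards -x. Between the posts only a bar 50 to 62 mm up. Origin: on the desk at the middle of the tray's rear edge; x back, y left, z up. A filter hung halfway along the pegs (x = -85) has its centre 81 to 82 mm up.
- peg_mid (a point): Midway between the two pegs and halfway along them, 124.6 mm above the desk, at x = -85 of the stand; axes as the stand's. The pegs are straight round rods 8 mm thick, 100 mm apart (50 either side along y), parallel, from the posts (x = -36 of the stand, axis 120.5 up) out to rounded free ends (x = -129, axis 128 up).
- tape_yellow: Small roll of tape lying flat, 60 mm across, 18 high; origin at the centre of its underside. Bystander.
- screwdriver: Screwdriver, 167 mm long, 26 high; origin under its middle. Bystander.
- pliers: Long-nose pliers, 175 mm long, 11 high; origin under their middle. Bystander.
- oak_screw_jar: White jar, 64 mm across, 66 high; origin at the centre of its underside. Bystander.
- marker_black: Black felt marker, 126 mm long, 17 high; origin under its middle. Bystander.

How it is judged:
By the outcome, as a careful person would: the job done as asked, in the order asked, and still so for the second after the job is handed in, with the robot touching nothing.
It also fails if it takes over 64 s, if anything falls off the work surface, if the arm or the gripper's body presses on something with over 40 N, if the wrist force passes 120 N, or if a joint passes its speed limit or range.

## Working session

There is one attempt and no reset: what is moved stays moved. The work goes in short steps, Python scripts to look and compute and a shell command to move; the robot and the scene stay as the last step left them, time stands still between calls to the robot, and variables do not carry over. Pictures are saved under pics/ and viewed, about 8 in all and at most 12, crops included, and the job is handed in when it is done.

```bash
mkdir -p pics; cat > h.py <<'E'
import numpy as np, cv2
from scipy.spatial.transform import Rotation as R
from workcell import telemetry, optics, order, bot
def pose():
    o=telemetry.get_obs(); return np.array(o['ee_pos']),R.from_euler('xyz',o['tcp_rot'],degrees=True)
def cam(n):
    p,r=pose(); i=optics.camera_info(n); K=np.array(i['camera_matrix'])
    if n=='wrist':
        T=np.eye(4);T[:3,:3]=r.as_matrix();T[:3,3]=p;T=T@np.array(i['mount'])
    else:
        T=np.eye(4);a=np.array(i['attitude'],float)
        T[:3,:3]=a if a.shape==(3,3) else R.from_euler('xyz',a,degrees=True).as_matrix();T[:3,3]=i['xyz']
    im,d=optics.camera(n); return im,d,K,T
def save(im,f): cv2.imwrite('pics/'+f,cv2.cvtColor(im,cv2.COLOR_RGB2BGR))
def cloud(d,K,T):
    v,u=np.indices(d.shape); P=np.stack([(u-K[0,2])/K[0,0]*d,(v-K[1,2])/K[1,1]*d,d],-1)
    P=P@T[:3,:3].T+T[:3,3]; P[d==0]=np.nan; return P
def ray(u,v,K,T,z):
    c=T[:3,:3]@np.array([(u-K[0,2])/K[0,0],(v-K[1,2])/K[1,1],1]); return T[:3,3]+c*(z-T[2,3])/c[2]
E
python3 - <<'E'
from h import *
for n in('top','scene'):
    im,d,K,T=cam(n); save(im,n+'1.png'); np.savez(n+'1.npz',im=im,d=d,K=K,T=T); print(n,optics.camera_info(n))
print(telemetry.get_obs()); print(optics.camera_info('wrist'),bot.grip_depth)
E
```

```text
top {'camera_matrix': array([[502.5453465 ,   0.        , 316.42834498],
       [  0.        , 502.5453465 , 242.08552068],
       [  0.        ,   0.        ,   1.        ]]), 'xyz': array([0.48078273, 0.18333144, 1.11423343]), 'attitude': array([-1.75339655e+02, -3.81070630e-02, -8.86617418e+01])}
scene {'camera_matrix': array([[589.24759633,   0.        , 320.77240934],
       [  0.        , 589.24759633, 248.59399811],
       [  0.        ,   0.        ,   1.        ]]), 'xyz': array([ 0.03567412, -0.63109022,  0.76351132]), 'attitude': array([-122.90365152,   -1.44960078,  -33.50155726])}
{'time': 0.1, 'q': array([6.96705580e+01, 5.00900964e+00, 1.00397672e+01, 9.50968763e+01,
       4.20591623e-04, 9.00015533e+01]), 'qd': array([-0.02711584, -0.02220768,  0.04011557, -0.06888616,  0.08475394,
       -0.0260958 ]), 'joint_efforts': array([-1.24458657e-03, -5.21561444e+01,  4.65654588e+01,  1.60972303e-02,
       -5.53055440e-05,  5.25219122e-06]), 'ee_pos': array([0.19101528, 0.51557307, 0.23065069]), 'tcp_rot': array([-1.79933881e+02, -4.18798807e-04,  1.59669004e+02]), 'wrist_force': array([-0.03287278, -0.37065476,  0.05375593]), 'torque': array([-0.0019423 ,  0.02870892,  0.01494284]), 'opening': 0.08529518780874368}
{'camera_matrix': array([[346.86984763,   0.        , 323.40571959],
       [  0.        , 346.86984763, 239.65891158],
       [  0.        ,   0.        ,   1.        ]]), 'mount': array([[ 1.54128489e-04, -9.53249118e-01, -3.02185531e-01,
         7.82854610e-02],
       [ 9.99999965e-01,  8.17808392e-05,  2.52066903e-04,
         7.22002487e-04],
       [-2.15569566e-04, -3.02185559e-01,  9.53249097e-01,
        -1.41891014e-01],
       [ 0.00000000e+00,  0.00000000e+00,  0.00000000e+00,
         1.00000000e+00]])} 0.0187
```

View pics/top1.png

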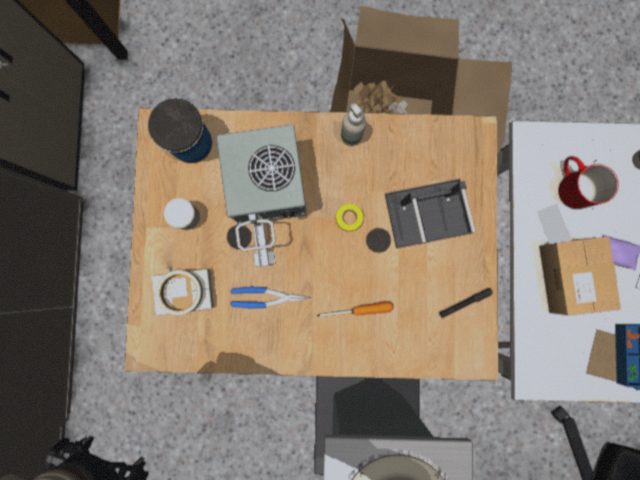

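View pics/scene1.png

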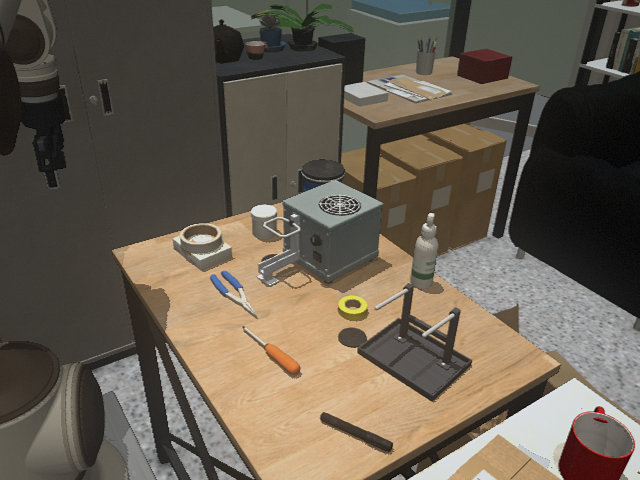

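The top view shows the cleaner at about (262,170) with the bail loop at (258,235) above its track. The stand is at (430,212) with its posts towards the top and its pegs pointing down-image. In the scene view the pegs end at (378,308) and (425,335). Next I'll measure these.

```bash
python3 - <<'E'
from h import *
def rect(P,m):
    q=P[m][:,:2].astype(np.float32)*1000
    return len(q),[np.round(a,1) for a in cv2.minAreaRect(q)[:2]],cv2.minAreaRect(q)[2], np.round(np.median(P[m],0)*1000,1)
for n in('top','scene'):
    z=np.load(n+'1.npz'); im,d,K,T=z['im'],z['d'],z['K'],z['T']; P=cloud(d,K,T); X,Y,Z=P[...,0],P[...,1],P[...,2]
    print(n,'desk z',np.nanmedian(Z[(X>.3)&(X<.4)&(Y>0)&(Y<.3)]))
    mx=im.max(-1).astype(int); g=(abs(im.astype(int).max(-1)-im.min(-1))<40)
    b=(X>.2)&(X<.75)&(Y>-.15)&(Y<.55)
    c=b&(abs(Z-.152)<.006)&(Y>.18)&(Y<.42)&(X>.45); c=cv2.morphologyEx(c.astype(np.uint8),cv2.MORPH_OPEN,np.ones((5,5)))>0; print('cleaner',rect(P,c))
    e=b&(abs(Z-.122)<.007)&(X<.56)&(Y>.2)&(Y<.42); print('bail/filter',rect(P,e)); 
    s=b&(abs(Z-.014)<.005)&(Y<.08)&(Y>-.2)&(X>.4); s=cv2.morphologyEx(s.astype(np.uint8),cv2.MORPH_OPEN,np.ones((3,3)))>0;print('tray',rect(P,s))
    p=b&(Z>.11)&(Z<.14)&(Y<.1)&(Y>-.2)&(X>.4); 
    k,l=cv2.connectedComponents(p.astype(np.uint8))
    for i in range(1,k):
        if (l==i).sum()>8: print('peg',rect(P,l==i))
    h=cv2.cvtColor(im,cv2.COLOR_RGB2HSV)
    v=np.nonzero(e); print('bail px',v[1].min(),v[1].max(),v[0].min(),v[0].max())
t=np.load('top1.npz')['im'];s=np.load('scene1.npz')['im']
a=cv2.resize(t[170:300,200:490],None,fx=2.7,fy=2.7,interpolation=cv2.INTER_CUBIC)[:300,:780]
b=cv2.resize(s[190:310,240:480],None,fx=2.4,fy=2.4,interpolation=cv2.INTER_CUBIC)
o=np.zeros((600,780,3),np.uint8);o[:a.shape[0],:a.shape[1]]=a;o[305:305+b.shape[0],:b.shape[1]]=b
save(o,'c1.png')
E
```

```text
top desk z 3.530406603013958e-05
cleaner (5386, [array([688.5, 295.8]), array([147.1, 154.4])], 9.289864540100098, array([681.9, 298.2, 152.3]))
bail/filter (128, [array([550., 305.]), array([18.1, 73.7])], 1.238405466079712, array([548.7, 307.5, 122.6]))
tray (173, [array([422.5, -46.6]), array([ 31., 205.])], 8.103384017944336, array([ 429.7, -113.8,   15.1]))
peg (252, [array([ 637.8, -111.3]), array([102.7,  14.6])], 10.244222640991211, array([ 646. , -110.4,  127.5]))
peg (242, [array([616.8, -16.8]), array([102.9,  14.3])], 14.678322792053223, array([622.2, -13.5, 127.7]))
bail px 237 274 242 251
scene desk z -0.001511772938558309
cleaner (2124, [array([687.4, 294.1]), array([147.7, 156.2])], 9.155576705932617, array([678.1, 288.6, 150.9]))
bail/filter (80, [array([549.8, 304.6]), array([71.4, 18.4])], 89.87308502197266, array([549.5, 303.2, 120.2]))
tray (666, [array([568.7, -38.5]), array([227.9, 309.9])], 88.65941619873047, array([ 434.3, -102.4,   13.3]))
peg (248, [array([617.7, -17.2]), array([104.7,  14.8])], 14.575668334960938, array([630.4, -14.3, 125.7]))
peg (270, [array([ 640.9, -114.5]), array([108.7,  15.8])], 15.082411766052246, array([ 652. , -111.8,  125.8]))
bail px 263 283 221 237
```

View pics/c1.png

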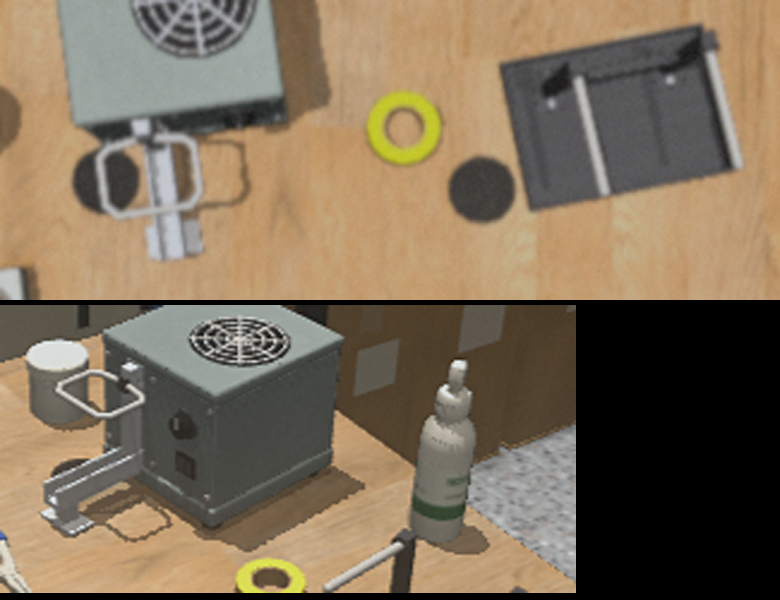

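The crop confirms the layout. The bail loop sits over the track, its bar nearest the robot, and the pegs point to -x at a yaw of about 14°.

Estimates so far:
- **Cleaner:** about (0.688, 0.295), yaw about 9.2°.
- **Bail bar:** x about 0.543, z about 0.12.

Next I'll hover over the bail with the fingers shut and look with the wrist camera.

```bash
python3 -m inch '[[-0.1,-0.02,0,0,0,-0.12,1],[-0.2,-0.035,0,0,0,-0.24,1],[-0.3,-0.055,0,0,0,-0.36,1],[-0.411,-0.074,0,0,0,-0.515,1],[-0.411,-0.074,0,0,0,-0.515,1],[-0.411,-0.074,0,0,0,-0.515,1],[-0.411,-0.074,0,0,0,-0.515,1],[-0.411,-0.074,0,0,0,-0.515,1],[-0.411,-0.074,0,0,0,-0.515,1],[-0.411,-0.074,0,0,0,-0.515,1],[-0.411,-0.074,0,0,0,-0.515,1],[-0.411,-0.074,0,0,0,-0.515,1]]' 40
python3 - <<'E'
from h import *
im,d,K,T=cam('wrist'); save(im,'w1.png'); np.savez('w1.npz',im=im,d=d,K=K,T=T)
o=telemetry.get_obs();print(o['q'],o['ee_pos'],o['tcp_rot'])
P=cloud(d,K,T);X,Y,Z=P[...,0],P[...,1],P[...,2]
m=(abs(Z-.12)<.008)&(X<.62)&(X>.45)&(Y>.22)&(Y<.4)
q=P[m]; print(m.sum(),cv2.minAreaRect((q[:,:2]*1000).astype(np.float32)),np.median(q[:,2]))
c=np.array([.688,.2955]);a=np.radians(9.2);
l=(q[:,:2]-c)@np.array([[np.cos(a),-np.sin(a)],[np.sin(a),np.cos(a)]]); print(l.min(0),l.max(0),np.histogram(l[:,0],bins=12))
t=(abs(Z-.152)<.006)&(X>.55); t=cv2.morphologyEx(t.astype(np.uint8),cv2.MORPH_OPEN,np.ones((5,5)))>0
print('top',cv2.minAreaRect((P[t][:,:2]*1000).astype(np.float32)))
E
```

```text
time: 1.1
ee_pos: [0.5534, 0.3011, 0.2297]
tcp_rot: [-179.9, -0.1, -171.1]
wrist_force: [-0.3, -0.2, -0.6]
opening: -0.0001
[2.87174668e+01 1.64523986e+01 2.31640896e+01 9.68194177e+01
 3.59783030e-03 1.96957669e+01] [0.55179826 0.3023398  0.23008643] [-1.79967081e+02 -1.02636781e-01 -1.70978333e+02]
2390 ((581.7047119140625, 295.9644470214844), (71.52033996582031, 121.63327026367188), 8.611688613891602) 0.12152357439657585
[-0.14026285 -0.04364746] [-0.06847102  0.07789933] (array([631, 167, 122, 110, 115, 110,  98, 127, 285, 199, 104, 322]), array([-0.14026285, -0.1342802 , -0.12829755, -0.1223149 , -0.11633224,
       -0.11034959, -0.10436694, -0.09838428, -0.09240163, -0.08641898,
       -0.08043633, -0.07445367, -0.06847102]))
top ((655.8796997070312, 293.72503662109375), (81.07533264160156, 152.50537109375), 9.559708595275879)
```

View pics/w1.png

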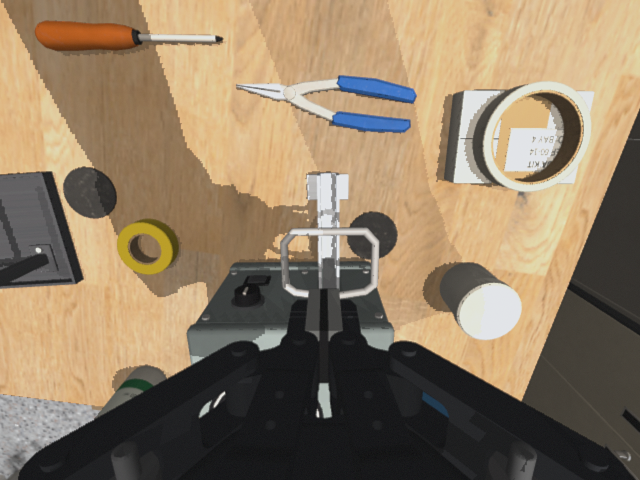

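The wrist view shows the bail loop at (330,262), the track below it, and the fingers pointing at the loop's rear end. The bar is at cleaner x of about -137, so the filter is almost fully in. I'll let the shut tips down into the middle of the loop.

```bash
python3 -m inch '[[-0.018,0.0015,0.02,0,0,0,1],[-0.018,0.0015,0.05,0,0,0,1],[-0.018,0.0015,0.08,0,0,0,1],[-0.018,0.0015,0.1,0,0,0,1],[-0.018,0.0015,0.11,0,0,0,1],[-0.018,0.0015,0.117,0,0,0,1],[-0.018,0.0015,0.124,0,0,0,1],[-0.018,0.0015,0.124,0,0,0,1],[-0.018,0.0015,0.124,0,0,0,1]]'
python3 - <<'E'
from h import *
im,d,K,T=cam('wrist'); np.savez('w2.npz',im=im,d=d,K=K,T=T)
o=telemetry.get_obs();print(o['ee_pos'],o['tcp_rot'],o['wrist_force'])
im2=cam('scene')[0]
a=np.zeros((480,800,3),np.uint8);a[:,:480]=im[:,80:560];a[:320,480:]=cv2.resize(im2[190:310,250:370],(320,320),interpolation=cv2.INTER_CUBIC); save(a,'c2.png')
E
```

```text
time: 1.9
ee_pos: [0.5684, 0.3083, 0.1084]
tcp_rot: [180.0, 0.1, -170.8]
wrist_force: [-0.3, 0.9, -0.3]
opening: -0.0001
[0.56864443 0.30830256 0.10864969] [ 1.79965033e+02  9.54407013e-02 -1.70811322e+02] [ 1.02573682  0.31225067 -0.19347174]
```

View pics/c2.png

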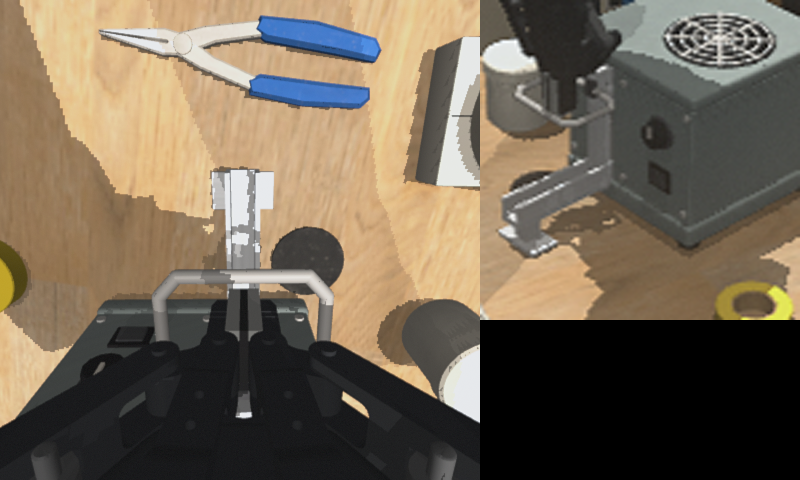

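The closed tips are inside the loop and clear of the bar at (245,280). I'll pull steadily along tool +x.

```bash
python3 -m inch '[[0.004,0,0,0,0,0,1],[0.007,0,0,0,0,0,1],[0.010,0,0,0,0,0,1],[0.014,0,0,0,0,0,1],[0.020,0,0,0,0,0,1],[0.026,0,0,0,0,0,1],[0.032,0,0,0,0,0,1],[0.038,0,0,0,0,0,1],[0.044,0,0,0,0,0,1],[0.05,0,0,0,0,0,1]]'
python3 -c "
from h import *
o=telemetry.get_obs();print(o['ee_pos'],o['tcp_rot'],o['wrist_force'])"
```

```text
time: 2.83
ee_pos: [0.5182, 0.2999, 0.1073]
tcp_rot: [180.0, 0.0, -170.8]
wrist_force: [3.2, 0.9, -0.6]
opening: -0.0002
[0.51824427 0.2998562  0.10734496] [ 1.79998585e+02  3.61916095e-03 -1.70815415e+02] [ 3.16856009  0.91233553 -0.5569625 ]
```

```bash
python3 -m inch '[[0.008,0,0,0,0,0,1],[0.017,0,0,0,0,0,1],[0.026,0,0,0,0,0,1],[0.035,0,0,0,0,0,1],[0.044,0,0,0,0,0,1],[0.053,0,0,0,0,0,1],[0.062,0,0,0,0,0,1],[0.071,0,0,0,0,0,1],[0.08,0,0,0,0,0,1],[0.088,0,0,0,0,0,1],[0.095,0,0,0,0,0,1],[0.1,0,0,0,0,0,1]]'
python3 - <<'E'
from h import *
o=telemetry.get_obs();print(o['ee_pos'],o['tcp_rot'],o['wrist_force'])
im,d,K,T=cam('top'); np.savez('t2.npz',im=im,d=d,K=K,T=T)
P=cloud(d,K,T);X,Y,Z=P[...,0],P[...,1],P[...,2]
c=np.array([.688,.2955]);a=np.radians(9.2)
L=(P[...,:2]-c)@np.array([[np.cos(a),-np.sin(a)],[np.sin(a),np.cos(a)]])
m=(abs(Z-.135)<.009)&(L[...,0]<-.076)&(L[...,0]>-.3)&(abs(L[...,1]-.03)<.04)
print(m.sum(),L[m].min(0),L[m].max(0),cv2.minAreaRect((L[m]*1000).astype(np.float32)),np.median(Z[m]))
im2=cam('scene')[0]
A=np.zeros((480,800,3),np.uint8);A[:,:400]=cv2.resize(im[190:310,210:310],(400,480),interpolation=cv2.INTER_CUBIC);A[:400,400:]=cv2.resize(im2[190:310,250:370],(400,400),interpolation=cv2.INTER_CUBIC); save(A,'c3.png')
E
```

```text
time: 3.83
ee_pos: [0.4193, 0.2838, 0.1073]
tcp_rot: [-180.0, -0.0, -170.8]
wrist_force: [1.2, 0.1, -1.2]
opening: 0.0002
[0.41928587 0.28382747 0.10726325] [-1.79996692e+02 -1.45564591e-02 -1.70812746e+02] [ 1.23917901  0.12890167 -1.20519183]
432 [-0.2438707  -0.00543046] [-0.08714445  0.03555624] ((-168.21051025390625, 24.72321891784668), (159.76992797851562, 31.755393981933594), 10.487865447998047) 0.13501240468428677
```

View pics/c3.png

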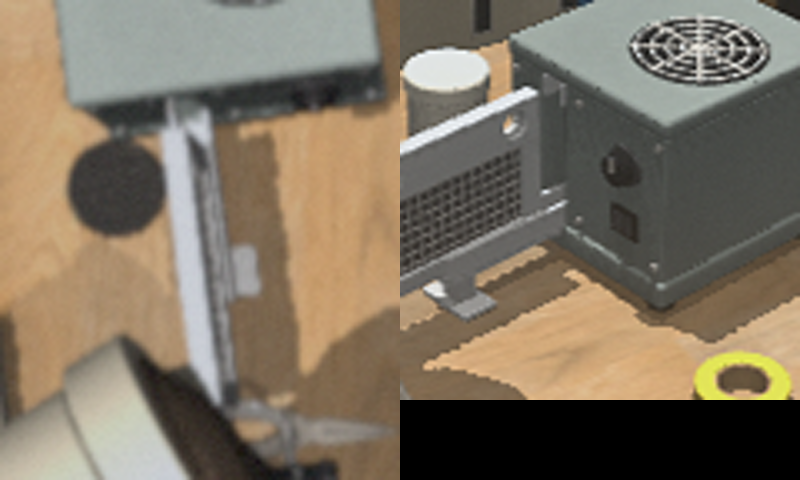

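The filter is clear of the case, standing upright on the track. Its rear edge is at cleaner x of about -87. I'll back off the bar, rise, open the gripper and hover over the upper band.

```bash
python3 -m inch '[[-0.004,0,0,0,0,0,1],[-0.009,0,0,0,0,0,1],[-0.009,0,0,0,0,0,1],[-0.009,0,-0.02,0,0,0,1],[-0.009,0,-0.055,0,0,0,1],[-0.009,0,-0.095,0,0,0,1],[-0.02,0,-0.105,0,0,0,0.5],[-0.05,0,-0.105,0,0,0,0],[-0.08,0,-0.105,0,0,0,0],[-0.111,0,-0.105,0,0,0,0],[-0.111,0,-0.105,0,0,0,0],[-0.111,0,-0.105,0,0,0,0]]'
python3 - <<'E'
from h import *
import time
o=telemetry.get_obs();print(o['ee_pos'],o['tcp_rot'],o['wrist_force'],o['opening'])
c=np.array([.688,.2955]);a=np.radians(9.2);M=np.array([[np.cos(a),-np.sin(a)],[np.sin(a),np.cos(a)]])
im,d,K,T=cam('wrist'); save(im,'w3.png')
P=cloud(d,K,T);Z=P[...,2];L=(P[...,:2]-c)@M
m=(abs(Z-.135)<.006)&(L[...,0]<-.084)&(L[...,0]>-.3)&(abs(L[...,1]-.03)<.03)
print('tcp local',(np.array(o['ee_pos'])[:2]-c)@M)
q=L[m];print(m.sum(),q.min(0),q.max(0),np.median(Z[m]),np.polyfit(q[:,0],q[:,1],1),cv2.minAreaRect((q*1000).astype(np.float32)))
for x0 in np.arange(-.25,-.08,.03):
    s=q[abs(q[:,0]-x0)<.01]
    if len(s)>5: print(x0,len(s),s[:,1].min(),s[:,1].max())
E
```

```text
time: 4.93
ee_pos: [0.531, 0.3015, 0.2103]
tcp_rot: [-179.9, -0.2, -170.9]
wrist_force: [-0.5, 0.5, -1.1]
opening: 0.0725
[0.5310377  0.30152053 0.21033694] [-1.79943283e+02 -1.54853853e-01 -1.70893470e+02] [-0.49265153  0.51393644 -1.07598549] 0.07249828411041125
tcp local [-0.15398061  0.0310384 ]
3641 [-0.22605666  0.02648427] [-0.08624017  0.03854681] 0.13427879433925702 [-0.00045719  0.0324525 ] ((-156.15835571289062, 32.52275848388672), (139.81532287597656, 12.032788276672363), 0.10110197961330414)
-0.22 524 0.026484269709462483 0.03812413554095545
-0.19 586 0.026722487482550464 0.03837544449937175
-0.16 534 0.026505410901365312 0.038546806293511676
-0.13 451 0.026906053341162663 0.03804118288300036
-0.1 412 0.026671601754786056 0.0382232718050637
```

View pics/w3.png

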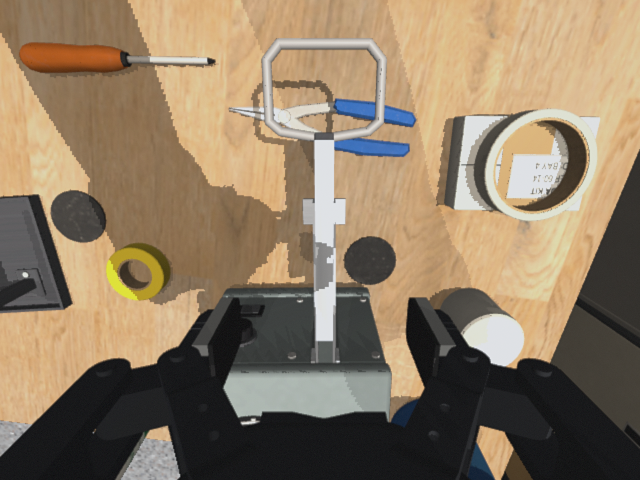

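The top band measures 140 × 12 mm at z = 0.134, centred at cleaner (-156.2, 32.5) and aligned with the tool. I'll go down and pinch the band between its holes.

```bash
python3 -m inch '[[0.002,0.0015,0.02,0,0,0,0],[0.002,0.0015,0.045,0,0,0,0],[0.002,0.0015,0.07,0,0,0,0],[0.002,0.0015,0.09,0,0,0,0],[0.002,0.0015,0.1,0,0,0,0],[0.002,0.0015,0.105,0,0,0,0.3],[0.002,0.0015,0.105,0,0,0,0.7],[0.002,0.0015,0.105,0,0,0,1],[0.002,0.0015,0.105,0,0,0,1],[0.002,0.0015,0.105,0,0,0,1],[0.002,0.0015,0.105,0,0,0,1],[0.002,0.0015,0.105,0,0,0,1]]' 70
python3 -c "
from h import *
o=telemetry.get_obs();print(o['ee_pos'],o['tcp_rot'],o['wrist_force'],o['opening'])"
```

```text
time: 5.98
ee_pos: [0.5281, 0.303, 0.1084]
tcp_rot: [180.0, 0.1, -170.8]
wrist_force: [0.4, -0.7, 5.1]
opening: 0.0112
[0.52808154 0.30301093 0.10840434] [ 1.79977224e+02  9.40329906e-02 -1.70827292e+02] [ 0.42485027 -0.67380453  5.08130749] 0.011241439940395942
```

The pinch holds with an opening of 11 mm. I'll lift straight up and then back away from the cleaner.

```bash
python3 -m inch '[[0,0,-0.003,0,0,0,1],[0,0,-0.008,0,0,0,1],[0,0,-0.015,0,0,0,1],[0,0,-0.025,0,0,0,1],[0,0,-0.04,0,0,0,1],[0,0,-0.055,0,0,0,1],[0,0,-0.07,0,0,0,1],[0,0,-0.085,0,0,0,1],[0.01,0,-0.095,0,0,0,1],[0.025,0,-0.1,0,0,0,1],[0.04,0,-0.1,0,0,0,1],[0.04,0,-0.1,0,0,0,1]]' 70
python3 - <<'E'
from h import *
o=telemetry.get_obs();print(o['ee_pos'],o['tcp_rot'],o['wrist_force'],o['torque'],o['opening'])
p,r=pose(); yaw=14.2
t=np.array([.547,-.0855,o['ee_pos'][2]])
print('shift tool',r.inv().apply(t-p)); R2=R.from_euler('xyz',[180,0,90+yaw],degrees=True); print('rotvec',(r.inv()*R2).as_rotvec())
E
```

```text
time: 6.98
ee_pos: [0.4859, 0.2962, 0.2089]
tcp_rot: [180.0, 0.0, -170.8]
wrist_force: [0.1, -0.4, -4.6]
opening: 0.011
[0.48588668 0.29622331 0.20886213] [ 1.79968019e+02  1.44045610e-02 -1.70785063e+02] [ 0.11930512 -0.40223095 -4.57961897] [-0.02317723 -0.03233741 -0.03634665] 0.011015417287349769
shift tool [ 8.03981524e-04 -3.86583537e-01 -2.15985462e-04]
rotvec [ 6.38322641e-04 -2.10616266e-04  1.48379059e+00]
```

```bash
python3 -m inch '[[0,-0.02,0,0,0,0.12,1],[0,-0.05,0,0,0,0.24,1],[0,-0.085,0,0,0,0.36,1],[0,-0.12,0,0,0,0.485,1],[0,-0.155,0,0,0,0.61,1],[0,-0.19,0,0,0,0.735,1],[0,-0.225,0,0,0,0.86,1],[0,-0.26,0,0,0,0.985,1],[0,-0.295,0,0,0,1.11,1],[0,-0.33,0,0,0,1.235,1],[0,-0.365,0,0,0,1.36,1],[0,-0.386,0,0,0,1.484,1]]'
python3 -m inch '[[0,0,0,0,0,0,1],[0,0,0,0,0,0,1],[0,0,0,0,0,0,1]]'
python3 - <<'E'
from h import *
o=telemetry.get_obs();print(o['ee_pos'],o['tcp_rot'],o['wrist_force'],o['q'])
for n in ('wrist','top','scene'):
    im,d,K,T=cam(n); np.savez('p_'+n+'.npz',im=im,d=d,K=K,T=T)
    P=cloud(d,K,T);X,Y,Z=P[...,0],P[...,1],P[...,2]
    b=(X>.5)&(X<.72)&(Y<.05)&(Y>-.17)&(Z>.112)&(Z<.138)&(((X-.62)*.969+(Y+.067)*.245)>-.038)
    k,l=cv2.connectedComponents(b.astype(np.uint8))
    for i in range(1,k):
        q=P[l==i]
        if len(q)>40:
            print(n,len(q),cv2.minAreaRect((q[:,:2]*1000).astype(np.float32)),np.median(q[:,2]))
    if n=='wrist': save(im,'w4.png')
E
```

```text
time: 7.98
ee_pos: [0.5498, -0.0873, 0.2081]
tcp_rot: [179.9, 0.1, 103.7]
wrist_force: [0.4, 0.4, -4.1]
opening: 0.0106
time: 8.23
ee_pos: [0.5494, -0.0843, 0.2073]
tcp_rot: [-180.0, -0.0, 104.2]
wrist_force: [0.1, 0.2, -4.3]
opening: 0.0104
[ 0.54944296 -0.08433295  0.2073062 ] [-1.79983979e+02 -1.92096626e-02  1.04225958e+02] [ 0.08342981  0.17922693 -4.32714253] [-8.73198504e+00  5.36410506e+00  7.82535542e+00  9.24834952e+01
  1.14390200e-02  6.70420522e+01]
wrist 2292 ((619.4520263671875, -12.929487228393555), (101.23905944824219, 15.623080253601074), 15.435322761535645) 0.1267340883339548
wrist 1795 ((642.69921875, -110.057861328125), (98.63068389892578, 16.13995933532715), 15.620083808898926) 0.1262462090778019
top 151 ((661.1136474609375, -105.7752685546875), (55.69101333618164, 14.756644248962402), 7.2058563232421875) 0.126097851781667
top 229 ((619.26708984375, -16.01383399963379), (97.8842544555664, 14.65030288696289), 15.414920806884766) 0.12724580488121429
scene 244 ((643.47900390625, -111.99484252929688), (97.4181137084961, 14.529525756835938), 12.036601066589355) 0.12584649750293625
```

View pics/w4.png

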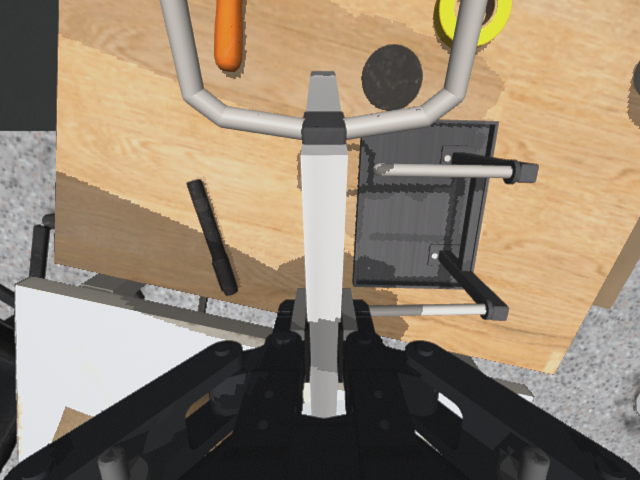

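The wrist view shows the held filter at (325,240) and both pegs, at about (445,170) and (430,310), to the right of it. I'll fit peg axes and the filter line from this same image.

```bash
python3 - <<'E'
from h import *
p=np.array([0.54944,-0.08433,.2073])
for n in('wrist','top','scene'):
    z=np.load(f'p_{n}.npz'); P=cloud(z['d'],z['K'],z['T']);Z=P[...,2]
    a=np.radians(14.2);M=np.array([[np.cos(a),-np.sin(a)],[np.sin(a),np.cos(a)]]);L=(P[...,:2]-[.62,-.067])@M
    for s in(1,-1):
        m=(abs(L[...,1]-s*.05)<.014)&(L[...,0]>-.036)&(L[...,0]<.035)&(Z>.115)&(Z<.14)
        q=L[m];c=[];zz=[]
        for x0 in np.arange(-.034,.034,.004):
            w=abs(q[:,0]-x0)<.002
            if w.sum()>3: c.append((x0,(q[w,1].min()+q[w,1].max())/2)); zz.append(Z[m][w].max())
        c=np.array(c); 
        if len(c)<6: print(n,s,'few');continue
        f=np.polyfit(c[:,0],c[:,1],1); e=L[(abs(L[...,1]-s*.05)<.012)&(abs(L[...,0])<.07)&(Z>.115)&(Z<.14)]
        print(n,s,'y at 0 %.4f slope deg %.2f rms %.4f ztop@0 %.4f x %.4f..%.4f'%(f[1],np.degrees(f[0]),np.std(c[:,1]-np.polyval(f,c[:,0])),np.polyval(np.polyfit(c[:,0],zz,1),0),e[:,0].min(),e[:,0].max()))
    print('tcp local',(p[:2]-[.62,-.067])@M)
    m=(abs(L[...,0]+.072)<.03)&(abs(L[...,1])<.085)&(Z>.21)&(Z<.25); q=L[m]
    if m.sum()>50:
        r=cv2.minAreaRect((q*1000).astype(np.float32)); print(n,'filter',m.sum(),r,'z',np.percentile(Z[m],[5,50,95]),'poly',np.polyfit(q[:,1],q[:,0],1),q[:,1].min(),q[:,1].max())
E
```

```text
wrist 1 y at 0 0.0546 slope deg -1.62 rms 0.0001 ztop@0 0.1293 x -0.0420..0.0633
wrist -1 y at 0 -0.0448 slope deg -1.62 rms 0.0001 ztop@0 0.1288 x -0.0407..0.0607
tcp local [-0.07265524  0.0005084 ]
wrist filter 12927 ((-72.00579833984375, 15.66530990600586), (138.645263671875, 59.92878341674805), 89.99842071533203) z [0.21913594 0.24386858 0.24948303] poly [ 0.00900675 -0.0729331 ] -0.053657291964406745 0.08498867435787053
top 1 y at 0 0.0516 slope deg -1.16 rms 0.0004 ztop@0 0.1309 x -0.0409..0.0607
top -1 y at 0 -0.0486 slope deg -0.47 rms 0.0003 ztop@0 0.1308 x -0.0317..0.0584
tcp local [-0.07265524  0.0005084 ]
top filter 296 ((-74.51848602294922, 44.438385009765625), (81.38345336914062, 55.942771911621094), 87.67161560058594) z [0.21858347 0.24319666 0.24946803] poly [ 0.00049397 -0.0742235 ] 0.0037951369104747656 0.08498288174128898
scene 1 few
scene -1 y at 0 -0.0498 slope deg -1.56 rms 0.0005 ztop@0 0.1283 x -0.0449..0.0603
tcp local [-0.07265524  0.0005084 ]
scene filter 1209 ((-64.69725036621094, 12.143028259277344), (59.515777587890625, 146.46070861816406), 6.191605567932129) z [0.21222855 0.22505974 0.24784468] poly [-0.00917521 -0.07732687] -0.06192795874628001 0.08466801147023223
```

In the wrist view, where the filter and pegs are at the same depth, the stand yaw comes out at 12.6° and peg_mid at about (0.6213, -0.0617). The peg tops are at z = 0.129, which matches the given height. I'll align in front of the peg tips and lower the holes to tip height.

```bash
cat >> h.py <<'E'
def go(x,y,z,yaw):
    p,r=pose(); R2=R.from_euler('xyz',[180,0,yaw],degrees=True)
    print('shift',np.round(r.inv().apply(np.array([x,y,z])-p),4),'rot',np.round((r.inv()*R2).as_rotvec(),4))
E
python3 -c "
from h import *
go(.5481,-.0781,.117,102.6)"
```

```text
shift [ 0.0057 -0.      0.0904] rot [ 0.     -0.0001  0.0293]
```

```bash
python3 -m inch '[[0.0057,0,0.01,0,0,0.029,1],[0.0057,0,0.03,0,0,0.029,1],[0.0057,0,0.05,0,0,0.029,1],[0.0057,0,0.07,0,0,0.029,1],[0.0057,0,0.082,0,0,0.029,1],[0.0057,0,0.09,0,0,0.029,1],[0.0057,0,0.09,0,0,0.029,1],[0.0057,0,0.09,0,0,0.029,1],[0.0057,0,0.09,0,0,0.029,1]]'
python3 - <<'E'
from h import *
p,_=pose(); o=telemetry.get_obs();print(o['ee_pos'],o['tcp_rot'])
im,d,K,T=cam('wrist');P=cloud(d,K,T);Z=P[...,2]
a=np.radians(12.6);M=np.array([[np.cos(a),-np.sin(a)],[np.sin(a),np.cos(a)]]);L=(P[...,:2]-p[:2])@M
for s in(1,-1):
    m=(abs(L[...,1]-s*.05)<.014)&(L[...,0]>.035)&(L[...,0]<.1)&(Z>.112)&(Z<.14);q=L[m];c=[]
    for x0 in np.arange(.035,.1,.004):
        w=abs(q[:,0]-x0)<.002
        if w.sum()>3: c.append((x0,(q[w,1].min()+q[w,1].max())/2,Z[m][w].max()))
    c=np.array(c)
    if len(c)>3: f=np.polyfit(c[:,0],c[:,1],1); print(s,len(c),'y at .075: %.4f slope %.2f tip %.4f'%(np.polyval(f,.075),np.degrees(f[0]),q[:,0].min()), 'z',np.round(c[[0,-1],2],4))
m=(abs(L[...,0])<.02)&(Z>.12)&(L[...,1]>.02)&(L[...,1]<.15);q=L[m]
r=m&(L[...,1]<.066)&(abs(L[...,0])<.012)&(Z>.128);print('band top z',np.median(Z[r]),L[r].min(0),L[r].max(0))
b=(L[...,1]>.115)&(L[...,1]<.145)&(abs(L[...,0])<.025)&(Z>.1)&(Z<.15);print('bail',b.sum(),np.median(Z[b]),L[b][:,1].max(),L[b][:,1].min())
s=cam('scene')[0]
A=np.zeros((480,800,3),np.uint8);A[:,:400]=cv2.resize(im[60:420,190:490],(400,480));A[:400,400:]=cv2.resize(s[250:400,330:480],(400,400),interpolation=cv2.INTER_CUBIC);save(A,'c5.png')
E
```

```text
time: 9.13
ee_pos: [0.5488, -0.079, 0.1186]
tcp_rot: [179.9, 0.0, 102.5]
wrist_force: [0.1, -0.1, -3.5]
opening: 0.0103
[ 0.5488388  -0.07900961  0.11859997] [1.79908846e+02 3.30306940e-02 1.02506333e+02]
1 17 y at .075: 0.0508 slope 0.01 tip 0.0351 z [0.1324 0.1271]
-1 5 y at .075: -0.0462 slope 1.17 tip 0.0548 z [0.1275 0.1254]
band top z 0.16363572040919772 [-0.01199098  0.02000249] [0.01199702 0.0659886 ]
  return _methods._mean(a, axis=axis, dtype=dtype,
  ret = ret.dtype.type(ret / rcount)
Traceback (most recent call last):
ValueError: zero-size array to reduction operation maximum which has no identity
```

```bash
python3 - <<'E'
from h import *
p,_=pose()
im,d,K,T=cam('wrist');P=cloud(d,K,T);Z=P[...,2]
a=np.radians(12.6);M=np.array([[np.cos(a),-np.sin(a)],[np.sin(a),np.cos(a)]]);L=(P[...,:2]-p[:2])@M
for y in np.arange(.02,.14,.01):
    m=(abs(L[...,0])<.008)&(abs(L[...,1]-y)<.005)&(Z>.1)
    if m.sum(): print('%.2f'%y,m.sum(),np.round(np.percentile(Z[m],[5,50,95]),4),np.round(np.percentile(L[m][:,0],[2,98]),4))
for n in('top','scene'):
    im2,d,K,T=cam(n);P=cloud(d,K,T);Z=P[...,2];L=(P[...,:2]-p[:2])@M
    m=(abs(L[...,0])<.02)&(L[...,1]>.03)&(L[...,1]<.068)&(Z>.12)&(Z<.165);print(n,m.sum(),np.percentile(Z[m],[5,50,95]) if m.sum() else 0)
    m=(abs(L[...,0])<.04)&(L[...,1]>.115)&(L[...,1]<.14)&(Z>.1)&(Z<.165);print(n,'bail',m.sum(),np.percentile(Z[m],[5,50,95]) if m.sum() else 0, L[m].max(0) if m.sum() else 0)
A=np.zeros((480,800,3),np.uint8);A[:,:400]=cv2.resize(im[60:420,190:490],(400,480));A[:400,400:]=cv2.resize(im2[250:400,330:480],(400,400),interpolation=cv2.INTER_CUBIC);save(A,'c5.png')
E
```

```text
0.02 2021 [0.1511 0.194  0.2141] [-0.0079  0.0079]
0.03 845 [0.1541 0.1557 0.1576] [-0.0061  0.0054]
0.04 1007 [0.1573 0.1593 0.161 ] [-0.0061  0.0055]
0.05 1196 [0.1609 0.1628 0.1646] [-0.006   0.0055]
0.06 1451 [0.1643 0.1662 0.168 ] [-0.006   0.0055]
0.07 1805 [0.1646 0.1688 0.1705] [-0.006   0.0055]
0.08 1748 [0.1522 0.162  0.1653] [-0.0076  0.0076]
0.09 700 [0.1068 0.1214 0.1329] [-0.0062  0.0053]
0.10 84 [0.1004 0.1027 0.1045] [-0.0059  0.0053]
top 65 [0.1574207  0.16110775 0.16415939]
top bail 0 0 0
scene 235 [0.12197252 0.13890657 0.16381772]
scene bail 0 0 0
```

View pics/c5.png

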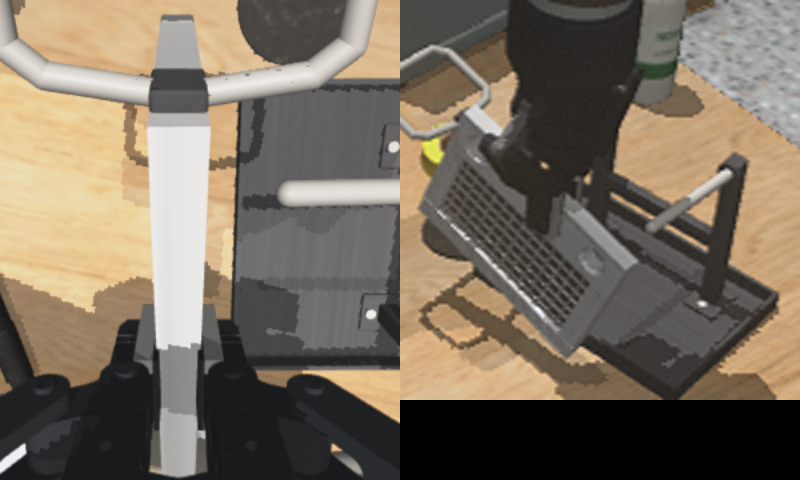

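The wrist and scene views show the filter has swung about 19° around the pinch axis, with its bail end up. The band top slopes 0.35. The peg tip is at (290,192). I'll grip harder, tilt the tool slowly to bring the filter level, and measure again.

```bash
python3 -m inch '[[0,0,0,0,0,0,1],[0,0,0,0,0,0,1],[0,0,0,0,-0.02,0,1],[0,0,0,0,-0.06,0,1],[0,0,0,0,-0.11,0,1],[0,0,0,0,-0.16,0,1],[0,0,0,0,-0.21,0,1],[0,0,0,0,-0.26,0,1],[0,0,0,0,-0.3,0,1],[0,0,0,0,-0.325,0,1],[0,0,0,0,-0.338,0,1],[0,0,0,0,-0.338,0,1]]' 110
cat > m.py <<'E'
from h import *
p,_=pose();o=telemetry.get_obs();print(o['ee_pos'],o['tcp_rot'],o['wrist_force'],o['opening'])
im,d,K,T=cam('wrist');P=cloud(d,K,T);Z=P[...,2]
a=np.radians(12.6);M=np.array([[np.cos(a),-np.sin(a)],[np.sin(a),np.cos(a)]]);L=(P[...,:2]-p[:2])@M
for y in np.arange(.01,.15,.01):
    m=(abs(L[...,0])<.009)&(abs(L[...,1]-y)<.005)&(Z>.1)&(Z<.175)
    if m.sum()>5: print('%.2f'%y,m.sum(),np.round(np.percentile(Z[m],[5,50,95]),4),np.round(np.percentile(L[m][:,0],[2,98]),4))
g=(abs(L[...,0])<.009)&(L[...,1]>.03)&(L[...,1]<.1)
zt=np.median(Z[g&(Z>.125)&(L[...,1]<.05)]); t=g&(abs(Z-zt)<.004); print('top z',zt,'front end y',np.percentile(L[t][:,1],99.5))
for s in(1,-1):
    m=(abs(L[...,1]-s*.05)<.016)&(L[...,0]>.025)&(L[...,0]<.1)&(Z>.112)&(Z<.14);q=L[m];c=[]
    for x0 in np.arange(.025,.1,.004):
        w=abs(q[:,0]-x0)<.002
        if w.sum()>3: c.append((x0,(q[w,1].min()+q[w,1].max())/2,Z[m][w].max()))
    c=np.array(c)
    if len(c)>3: f=np.polyfit(c[:,0],c[:,1],1); print(s,len(c),'y at .075: %.4f slope %.2f tip %.4f'%(np.polyval(f,.075),np.degrees(f[0]),q[:,0].min()), 'z',np.round(c[[0,-1],2],4))
E
python3 m.py; python3 - <<'E'
from h import *
p,_=pose()
for n in('top','scene'):
    im,d,K,T=cam(n);P=cloud(d,K,T);Z=P[...,2]
    a=np.radians(12.6);M=np.array([[np.cos(a),-np.sin(a)],[np.sin(a),np.cos(a)]]);L=(P[...,:2]-p[:2])@M
    m=(abs(L[...,0])<.014)&(abs(L[...,1])<.1)&(Z>.13)&(Z<.16);q=L[m]
    for y in np.arange(-.09,.1,.02):
        w=abs(q[:,1]-y)<.01
        if w.sum()>3: print(n,'%.2f'%y,w.sum(),np.percentile(Z[m][w],90))
    if n=='scene': save(cv2.resize(im[240:400,320:480],(640,640),interpolation=cv2.INTER_CUBIC)[:600],'c6.png')
E
```

```text
time: 10.33
ee_pos: [0.5481, -0.0785, 0.1172]
tcp_rot: [-180.0, 19.4, 102.5]
wrist_force: [0.3, -0.6, -4.1]
opening: 0.0103
[ 0.54810108 -0.07848163  0.11717676] [-179.9955368    19.39376537  102.54109654] [ 0.34785872 -0.6029599  -4.13142745] 0.010300941603078883
0.01 1116 [0.142  0.1515 0.1679] [-0.0084  0.0079]
0.02 1595 [0.1299 0.1431 0.1591] [-0.0087  0.0087]
0.03 1293 [0.142  0.1433 0.1707] [-0.0087  0.0088]
0.04 908 [0.1418 0.1427 0.1741] [-0.0082  0.0084]
0.05 918 [0.1417 0.1425 0.1432] [-0.006   0.0055]
0.06 1102 [0.1416 0.1424 0.1432] [-0.006   0.0055]
0.07 1303 [0.1415 0.1424 0.1433] [-0.006   0.0055]
0.08 1587 [0.1414 0.1423 0.1433] [-0.006   0.0056]
0.09 2679 [0.1051 0.1343 0.142 ] [-0.0084  0.0083]
top z 0.18857518330172557 front end y 0.04624873091978149
1 18 y at .075: 0.0507 slope 0.41 tip 0.0291 z [0.1315 0.127 ]
-1 4 y at .075: -0.0444 slope -9.90 tip 0.0604 z [0.1233 0.1263]
scene -0.05 128 0.14406473326362157
scene -0.03 109 0.14359700245944954
scene -0.01 187 0.14954538623233216
scene 0.01 85 0.15872631172681823
scene 0.03 6 0.1596294459714594
scene 0.07 9 0.1337702870681281
scene 0.09 11 0.13612358765801613
```

View pics/c6.png

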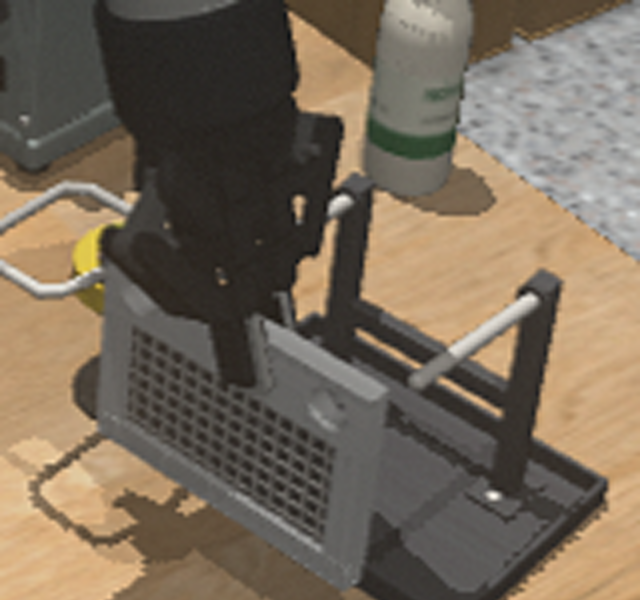

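The filter is level now, with the band top flat at z = 0.142. I still need its position along the band relative to the pegs.

```bash
python3 - <<'E'
from h import *
p,_=pose()
a=np.radians(12.6);M=np.array([[np.cos(a),-np.sin(a)],[np.sin(a),np.cos(a)]])
im,d,K,T=cam('wrist');P=cloud(d,K,T);Z=P[...,2];L=(P[...,:2]-p[:2])@M
t=(abs(L[...,0])<.005)&(abs(Z-.1424)<.0025)&(L[...,1]>.05)&(L[...,1]<.12); print('wrist front end',np.percentile(L[t][:,1],[95,99,100]),t.sum())
im,d,K,T=cam('scene');P=cloud(d,K,T);Z=P[...,2];L=(P[...,:2]-p[:2])@M
t=(abs(L[...,0])<.012)&(abs(Z-.1424)<.004)&(L[...,1]<-.03)&(L[...,1]>-.12); print('scene rear end',np.percentile(L[t][:,1],[0,1,5]),np.median(Z[t]))
f=(L[...,0]<-.0)&(L[...,0]>-.014)&(L[...,1]>-.1)&(L[...,1]<.1)&(Z>.02)&(Z<.14)
print('filter face',f.sum(),np.percentile(L[f],[.5,50,99.5],axis=0),np.percentile(Z[f],[.5,99.5]))
# peg -y side relative p in scene
m=(abs(L[...,1]+.05)<.016)&(L[...,0]>.025)&(L[...,0]<.11)&(Z>.112)&(Z<.14);q=L[m];c=[]
for x0 in np.arange(.03,.11,.004):
    w=abs(q[:,0]-x0)<.002
    if w.sum()>2:c.append((x0,(q[w,1].min()+q[w,1].max())/2,Z[m][w].max()))
c=np.array(c);print(np.round(c,4))
# far hole in scene: mesh-hole points seen through the band
h=(L[...,1]<-.02)&(L[...,1]>-.09)
E
```

```text
wrist front end [0.08550984 0.08606205 0.08638657] 3993
scene rear end [-0.05754227 -0.05744836 -0.05700028] 0.14257996693087416
filter face 2840 [[-0.01259723 -0.05806676]
 [-0.00430594  0.00299797]
 [-0.0001257   0.08322865]] [0.03809597 0.13911979]
[[ 0.03   -0.0528  0.1311]
 [ 0.034  -0.0526  0.1323]
 [ 0.038  -0.0536  0.1319]
 [ 0.042  -0.0544  0.1313]
 [ 0.046  -0.0537  0.1317]
 [ 0.05   -0.0532  0.1301]
 [ 0.054  -0.0541  0.1296]
 [ 0.058  -0.0532  0.1294]
 [ 0.062  -0.0528  0.1291]
 [ 0.066  -0.0537  0.1293]
 [ 0.07   -0.0551  0.1288]
 [ 0.074  -0.0524  0.1284]
 [ 0.078  -0.0532  0.1271]
 [ 0.082  -0.0533  0.128 ]
 [ 0.086  -0.054   0.1277]
 [ 0.09   -0.0543  0.1271]
 [ 0.094  -0.0536  0.126 ]
 [ 0.098  -0.0533  0.1275]
 [ 0.102  -0.0517  0.1263]
 [ 0.106  -0.0542  0.1259]]
```

Wrist and scene agree that the filter must move about 15.7 mm towards the stand's -y and 1.5 mm up. I'll turn that into tool shifts.

```bash
python3 - <<'E'
from h import *
p,r=pose();a=np.radians(12.6);ex=np.array([np.cos(a),np.sin(a),0]);ey=np.array([-np.sin(a),np.cos(a),0]);ez=np.array([0,0,1.])
for n,v in(('lat',-.0157*ey+.0015*ez),('+10mm stand x, on slope',.01*ex-.0008*ez),('10mm stand x level',.01*ex),('down 5',-.005*ez),('up 10',.01*ez)): print(n,np.round(r.inv().apply(v),5))
E
```

```text
lat [-1.531e-02  4.000e-05  3.790e-03]
+10mm stand x, on slope [0.00029 0.01    0.00075]
10mm stand x level [ 2.e-05  1.e-02 -1.e-05]
down 5 [ 0.00166 -0.       0.00472]
up 10 [-0.00331  0.      -0.00944]
```

```bash
python3 -m inch '[[-0.002,0,0.0005,0,0,0,1],[-0.005,0,0.0012,0,0,0,1],[-0.009,0,0.0022,0,0,0,1],[-0.012,0,0.003,0,0,0,1],[-0.0145,0,0.0036,0,0,0,1],[-0.0153,0,0.0038,0,0,0,1],[-0.0153,0.003,0.0038,0,0,0,1],[-0.0153,0.008,0.0038,0,0,0,1],[-0.0153,0.013,0.0038,0,0,0,1],[-0.0153,0.016,0.0038,0,0,0,1],[-0.0153,0.016,0.0038,0,0,0,1],[-0.0153,0.016,0.0038,0,0,0,1]]'
cat > m2.py <<'E'
from h import *
import sys
p,_=pose();o=telemetry.get_obs();print(o['ee_pos'],o['tcp_rot'],o['wrist_force'],o['opening'])
a=np.radians(12.6);M=np.array([[np.cos(a),-np.sin(a)],[np.sin(a),np.cos(a)]])
for n in('wrist','scene'):
    im,d,K,T=cam(n);P=cloud(d,K,T);Z=P[...,2];L=(P[...,:2]-p[:2])@M
    if n=='wrist':
        t=(abs(L[...,0])<.005)&(abs(Z-.142)<.006)&(L[...,1]>.05)&(L[...,1]<.12);e=np.percentile(L[t][:,1],99);q=L[t];print('front end',e,'z',np.median(Z[t]),'slope',np.polyfit(q[:,1],Z[t],1)[0]); ctr=e-.07;s=1
    else:
        t=(abs(L[...,0])<.012)&(abs(Z-.142)<.006)&(L[...,1]<-.03)&(L[...,1]>-.12);e=np.percentile(L[t][:,1],1);print('rear end',e,'z',np.median(Z[t]));ctr=e+.07;s=-1
    m=(abs(L[...,1]-s*.05-ctr)<.014)&(L[...,0]>.012)&(L[...,0]<.08)&(Z>.112)&(Z<.136);q=L[m];c=[]
    for x0 in np.arange(.012,.08,.004):
        w=abs(q[:,0]-x0)<.002
        if w.sum()>2:c.append((x0,(q[w,1].min()+q[w,1].max())/2,Z[m][w].max()))
    c=np.array(c)
    if len(c)>3: print(n,'ctr',ctr,'peg mid',np.median(c[:,1])-s*.05,'slope',np.degrees(np.polyfit(c[:,0],c[:,1],1)[0]),'tip',np.percentile(q[:,0],1),'z',c[[0,-1],2])
save(cv2.resize(im[240:400,320:480],(600,600),interpolation=cv2.INTER_CUBIC),sys.argv[1])
E
python3 m2.py c7.png
```

```text
time: 11.58
ee_pos: [0.5674, -0.0907, 0.1185]
tcp_rot: [-180.0, 19.4, 102.5]
wrist_force: [-0.1, 0.9, -3.4]
opening: 0.01
[ 0.56741745 -0.09071417  0.11853254] [-179.96794233   19.3617096   102.52090576] [-0.11558461  0.85758169 -3.44096853] 0.01004687626758634
front end 0.09008269825573167 z 0.1436280046039772 slope -0.12176741725461362
wrist ctr 0.020082698255731668 peg mid 0.01652086065183421 slope 0.11746561979925368 tip 0.013824837870828959 z [0.13090434 0.1273448 ]
rear end -0.058031500596445115 z 0.14339747144876458
scene ctr 0.011968499403554891 peg mid 0.011940774224935613 slope -0.5024198859895216 tip 0.021662061043651364 z [0.13161787 0.12650284]
```

The holes and pegs now align within 0.5 mm in both views, and the hole height is 0.1275 against a tip axis of 0.128. I'll slide on in two steps and check the force between them.

```bash
python3 -m inch '[[0,0.003,0,0,0,0,1],[0.0001,0.007,0.0002,0,0,0,1],[0.0002,0.011,0.0004,0,0,0,1],[0.0003,0.015,0.0006,0,0,0,1],[0.0004,0.019,0.0009,0,0,0,1],[0.0005,0.023,0.0012,0,0,0,1],[0.0005,0.025,0.0014,0,0,0,1],[0.0005,0.025,0.0014,0,0,0,1]]'
```

```text
time: 12.35
ee_pos: [0.5921, -0.0854, 0.117]
tcp_rot: [-180.0, 19.4, 102.5]
wrist_force: [0.1, 0.1, -3.6]
opening: 0.0103
```

```bash
python3 - <<'E'
from h import *
o=telemetry.get_obs();print(o['wrist_force'],o['torque'])
im=cam('scene')[0]; save(cv2.resize(im[240:400,320:480],(600,600),interpolation=cv2.INTER_CUBIC),'c8.png')
E
```

```text
[ 0.05277661  0.0860672  -3.57514954] [0.42510417 0.15024553 0.06029566]
```

View pics/c8.png

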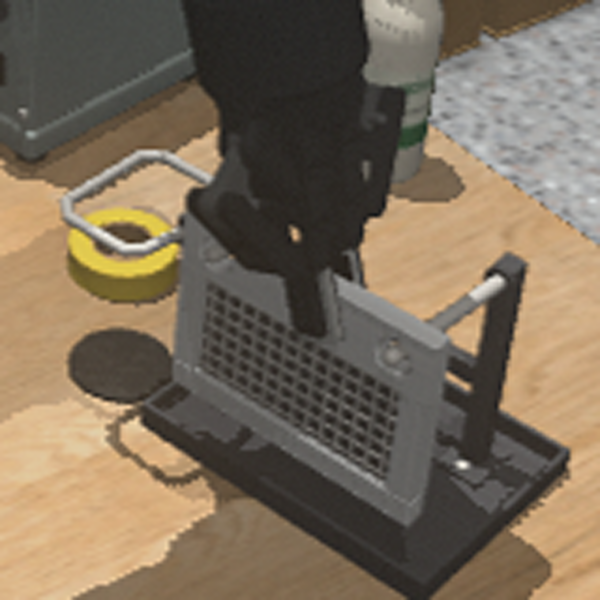

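The peg tip shows through the near hole at (393,353), and there is no contact force. I'll slide the rest of the way to the middle of the pegs.

```bash
python3 -m inch '[[0.0001,0.003,0.0002,0,0,0,1],[0.0002,0.007,0.0004,0,0,0,1],[0.0003,0.011,0.0006,0,0,0,1],[0.0004,0.015,0.0009,0,0,0,1],[0.0006,0.02,0.0014,0,0,0,1],[0.0007,0.025,0.0018,0,0,0,1],[0.0009,0.03,0.0022,0,0,0,1],[0.001,0.033,0.0025,0,0,0,1],[0.001,0.033,0.0025,0,0,0,1],[0.001,0.033,0.0025,0,0,0,1]]'
```

```text
time: 13.23
ee_pos: [0.6239, -0.0782, 0.1144]
tcp_rot: [-180.0, 19.4, 102.5]
wrist_force: [0.4, -0.1, -3.6]
opening: 0.0102
```

```bash
python3 -m inch '[[0.0003,0,0.0009,0,0,0,1],[0.0007,0,0.0019,0,0,0,1],[0.001,0,0.0028,0,0,0,1],[0.0013,0,0.0038,0,0,0,1],[0.0013,0,0.0038,0,0,0,1],[0.0013,0,0.0038,0,0,0,1]]'
```

```text
time: 13.73
ee_pos: [0.6238, -0.0783, 0.1105]
tcp_rot: [-180.0, 19.4, 102.5]
wrist_force: [-0.4, -0.2, -3.7]
opening: 0.0102
```

```bash
python3 -m inch '[[0.0002,0,0.0005,0,0,0,1],[0.0003,0,0.0009,0,0,0,1],[0.0003,0,0.0009,0,0,0,1]]'; python3 -m inch '[[0.0002,0,0.0005,0,0,0,1],[0.0003,0,0.0009,0,0,0,1],[0.0003,0,0.0009,0,0,0,1]]'
```

```text
time: 13.98
ee_pos: [0.624, -0.0783, 0.1097]
tcp_rot: [180.0, 19.4, 102.5]
wrist_force: [0.2, -0.2, -3.4]
opening: 0.0103
time: 14.23
ee_pos: [0.6241, -0.0783, 0.1094]
tcp_rot: [180.0, 19.4, 102.5]
wrist_force: [-2.5, 0.2, 1.7]
opening: 0.0099
```

The pegs now carry the filter: the vertical force went from -3.4 N to +1.7 N. I'll release gently and withdraw along the fingers.

```bash
python3 -m inch '[[0,0,0,0,0,0,0.8],[0,0,0,0,0,0,0.7],[0,0,0,0,0,0,0.6],[0,0,0,0,0,0,0.5],[0,0,0,0,0,0,0.5],[0,0,0,0,0,0,0.5]]'
python3 -m inch '[[0,0,-0.005,0,0,0,0.5],[0,0,-0.015,0,0,0,0.5],[0,0,-0.03,0,0,0,0.5],[0,0,-0.045,0,0,0,0.5],[0,0,-0.065,0,0,0,0.5],[0,0,-0.085,0,0,0,0.5],[0,0,-0.105,0,0,0,0.5],[0,0,-0.125,0,0,0,0.5],[0,0,-0.125,0,0,0,0.5]]'
python3 -m inch '[[0.02,-0.02,-0.03,0,0,0,0.5],[0.02,-0.05,-0.06,0,0,0,0.5],[0.02,-0.085,-0.08,0,0,0,0.5],[0.02,-0.12,-0.08,0,0,0,0.5],[0.02,-0.15,-0.08,0,0,0,0.5],[0.02,-0.15,-0.08,0,0,0,0.5],[0.02,-0.15,-0.08,0,0,0,0.5]]'
python3 - <<'E'
from h import *
o=telemetry.get_obs();print(o['ee_pos'],o['wrist_force'],o['opening'])
a=np.radians(12.6);M=np.array([[np.cos(a),-np.sin(a)],[np.sin(a),np.cos(a)]])
for n in('top','scene'):
    im,d,K,T=cam(n);P=cloud(d,K,T);Z=P[...,2];L=(P[...,:2]-[.6213,-.0617])@M
    for lo,hi in((.128,.145),(.03,.1)):
        m=(abs(L[...,0])<.03)&(abs(L[...,1])<.085)&(Z>lo)&(Z<hi)
        if n=='top' and lo<.1: continue
        print(n,lo,m.sum(),np.percentile(L[m],[2,50,98],axis=0),np.percentile(Z[m],[2,50,98]))
    if n=='scene': S=im
    else: t=im
A=np.zeros((480,800,3),np.uint8);A[:,:480]=cv2.resize(S[240:400,320:480],(480,480),interpolation=cv2.INTER_CUBIC);A[:320,480:]=cv2.resize(t[150:270,360:480],(320,320),interpolation=cv2.INTER_CUBIC);save(A,'c9.png')
E
```

```text
time: 14.73
ee_pos: [0.6239, -0.0784, 0.1086]
tcp_rot: [-180.0, 19.4, 102.5]
wrist_force: [0.1, -0.5, -0.3]
opening: 0.0426
time: 15.48
ee_pos: [0.6158, -0.0366, 0.232]
tcp_rot: [179.6, 19.4, 102.4]
wrist_force: [0.1, 0.5, 0.5]
opening: 0.0428
time: 16.07
ee_pos: [0.4577, -0.0261, 0.2968]
tcp_rot: [179.8, 19.4, 102.4]
wrist_force: [0.1, 0.2, -1.1]
opening: 0.0428
[ 0.45771898 -0.02606134  0.2968151 ] [ 0.09997989  0.243396   -1.05295258] 0.042798442818517794
top 0.128 572 [[-0.02705026 -0.07020596]
 [-0.00299089 -0.00239539]
 [ 0.01406835  0.06578562]] [0.12838239 0.13492691 0.13910735]
scene 0.128 606 [[-0.02532537 -0.07249462]
 [-0.00405443 -0.00911684]
 [ 0.00667793  0.06305742]] [0.12827397 0.13354566 0.13652203]
scene 0.03 2295 [[-0.01429503 -0.0736001 ]
 [-0.00774623 -0.0076336 ]
 [-0.00237475  0.06272169]] [0.03242416 0.06398578 0.09743886]
```

View pics/c9.png

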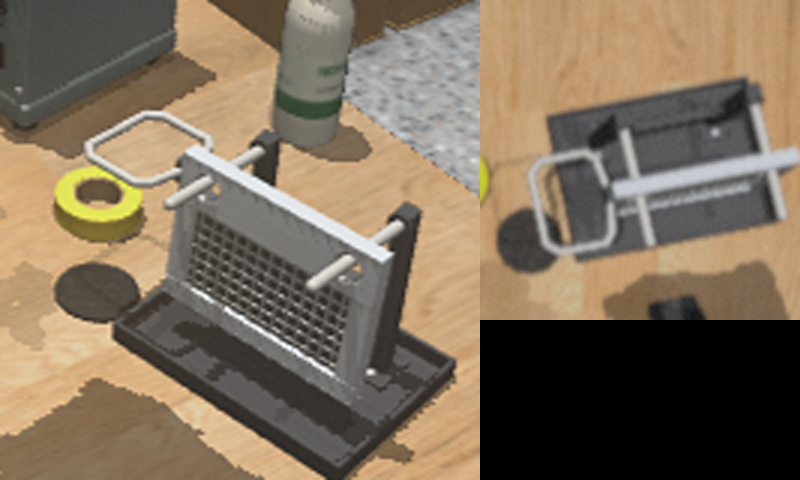

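Both pegs come through the holes, at (190,190) and (330,270), and the filter hangs clear of the tray with its top at z of about 0.134. I'll let it settle, check the bystanders by differencing against the first picture, and hand in.

```bash
python3 -m inch '[[0,0,0,0,0,0,0.5],[0,0,0,0,0,0,0.5],[0,0,0,0,0,0,0.5],[0,0,0,0,0,0,0.5],[0,0,0,0,0,0,0.5],[0,0,0,0,0,0,0.5]]'
python3 - <<'E'
from h import *
a=np.radians(12.6);M=np.array([[np.cos(a),-np.sin(a)],[np.sin(a),np.cos(a)]])
im,d,K,T=cam('scene');P=cloud(d,K,T);Z=P[...,2];L=(P[...,:2]-[.6213,-.0617])@M
m=(L[...,0]<0)&(L[...,0]>-.02)&(abs(L[...,1])<.08)&(Z>.035)&(Z<.13)
for z in(.035,.06,.085,.11): w=m&(abs(Z-z-.01)<.01);print('face x at z',z,np.median(L[w][:,0]))
t=(Z>.131)&(Z<.139)&(abs(L[...,0])<.02)&(abs(L[...,1])<.08);print('top slope along y',np.polyfit(L[t][:,1],Z[t],1))
o=np.load('scene1.npz')['im'].astype(int);df=(abs(im.astype(int)-o).max(-1))
for n,(x0,y0,x1,y1) in dict(tape=(336,293,370,322),driver=(240,325,300,375),pliers=(208,268,260,320),jar=(248,203,280,240),marker=(318,410,395,452)).items(): print(n,(df[y0:y1,x0:x1]>45).mean())
print(order.job_done())
E
```

```text
time: 16.67
ee_pos: [0.4588, -0.0259, 0.2953]
tcp_rot: [-180.0, 19.4, 102.5]
wrist_force: [0.3, -1.5, 0.3]
opening: 0.0431
face x at z 0.035 -0.010718022712583484
face x at z 0.06 -0.006955564738723177
face x at z 0.085 -0.005995430642105426
face x at z 0.11 -0.006750144048772722
top slope along y [-0.0002892  0.1339696]
tape 0.07099391480730223
driver 0.0003333333333333333
pliers 0.0
jar 0.07685810810810811
marker 0.6249226963512677
the job is handed in; nothing more can be done
None
```

The filter is out of the cleaner and hanging by both holes on the drip stand's pegs. I handed the job in at about 17 s of the 64 s allowed.

**What I did:** I hooked the bail with the shut fingertips and drew the filter straight and level out onto the track. The wrist force read about 3 N mid-pull. I then pinched the top band between the holes, lifted it clear and slid it onto both pegs.

**Last checks:**
- **Hanging:** In the camera view both pegs come through the holes, and the gripper is well clear of the filter.
- **Height and level:** The top edge is at z = 0.134 m, as expected for a hung filter, and level along its length (slope under 0.001).
- **Upright:** The face is vertical to about 1 mm between z = 0.07 and 0.12 m. The lowest slice read about 4 mm off that; I did not look into why.

**What went wrong or stayed unconfirmed:**
- **Slip in the grip:** At 70 N the filter swung about 19° and shifted about 10 mm during the carry. I raised the grip to 110 N, tilted the tool to level it, and measured its position again before the pegs.
- **Bystanders:** Against the first picture, the screwdriver and pliers show almost no change, and the tape and jar about 7%.
- **Marker:** Its patch changed 62%. I did not view that final picture. The arm or its shadow may be covering the patch, and I made no move near the marker, but its position is not confirmed.

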